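Gauge the depth of a heater-block well

TASK

Take the depth gauge out of its stand and lower it into the middle well of the heater block, pushing gently until the rod bottoms, so that the block slides the collar up the rod to the true depth. Then put the gauge back upright in its stand, fully down, and leave it there with the reading kept: the collar must not shift on the rod away from the well. Never press the rod's nose with more than 15 N, and do not disturb the tube rack, the beaker or the bottle.

Things in the scene. Friction and masses are not known exactly. Their poses are not given: they have to be found in the camera images.
- gauge: Loose upright steel depth gauge, 0.15 to 0.2 kg, in its stand: round rod of 10 mm diameter, 130 mm long overall. Origin at its foot (nose tip), z up along the rod. Top 34 mm (96 to 130 above the tip): knurled round head, 20 mm diameter, to grip. Right below it (92 to 96) a 28 mm guard flange: keep fingertips above it. A disc collar rides on the rod; the last 10 mm taper to the nose.
- nose: The narrow flat-ended nose at the foot of the gauge (part of it, 7 mm diameter, 4 mm long); origin at the gauge's tip. It is the only part that can touch the bottom of a hole.
- collar (a joint): How far the gauge's collar has slid up the rod, in m: its underside is 0.026 + this value from the tip, so the depth reading is 0.026 + this value. Range 0 to 0.05, starts between 0 and 0.004. The collar (aluminium disc, 32 mm diameter, 12 mm high) slides with about 4 N of drag, more than the gauge's weight, and stays where it is left.
- collar_under (a point): Centre of the collar's underside, on the rod's axis.
- heater: Dry-bath heater fixed to the bench, white housing 115 x 170 mm and 52 mm high, around an aluminium block 60 x 100 mm whose flat top is 75 mm above the bench. Three equal wells of 11 mm diameter in a row along its y axis, 30 mm apart. Origin on the bench under the middle well, z up.
- well_mouth (a point): Centre of the mouth of the middle well, at the block's top face. The well is vertical and blind; its depth is not known, between 34 and 64 mm, and its floor is rigid.
- stand: Gauge stand fixed to the bench, grey plastic block 70 x 70 x 40 mm, origin under its centre, with one vertical blind hole of 11 mm diameter and 24 mm deep in the middle of its top.
- stand_mouth (a point): Centre of the mouth of the stand's hole, 40 mm above the bench.
- tube_rack: Bystander: loose orange rack of small tubes, 90 x 160 mm, 49 mm high, origin under its centre.
- beaker: Bystander: loose glass beaker, 68 mm diameter, 90 mm high, origin under its centre.
- reagent: Bystander: loose amber bottle, 60 mm diameter, 120 mm high, origin under its centre.
Not all that is in view belongs to the job. There is more than one size of the gauge; the job needs the smallest. Of the things that look like the heater, take the one that is farthest to the robot's right at the start.

How it is judged:
By the outcome, as a careful person would: the job done as asked, in the order asked, and still so for the second after the job is handed in, with the robot touching nothing.
It also fails if it takes over 54 s, if anything falls off the work surface, if the arm or the gripper's body presses on something with over 40 N, if the wrist force passes 120 N, or if a joint passes its speed limit or range.

ROBOT

A 6-joint arm with a two-finger parallel gripper is mounted at the origin on the work surface. World frame = base frame: x ahead of the robot, y to its left, z up, the work surface at z = 0. Lengths are in mm, angles in rad, forces in N, time in s.
With the tool pointing down it reaches from about 350 to 875 mm from the base axis. Payload 4.2 kg.
Tool frame: the origin (TCP) lies at the very end of the fingers, on their centre line; the grasp point (between the pads) lies 19 mm behind it (arm.pinch_z is the distance from the TCP to the grasp point, in mm); x points along the fingers, y is the direction in which the jaws open and shut, and the axes are right-handed (so a half turn about x gives the same grasp; the last joint's range is limited). The gripper opens to 85 mm and grips with 20 to 120 N. Pads are 22 mm wide; open, the fingers measure 114 mm over their backs; the gripper's body (76 mm by 85 mm) begins 54 mm behind the grasp point. The pads swing forward as they close: fully open they stand 13 mm farther back than shut.
Start: joints at [-0.893, 0.385, 0.008, 0, -1.194, -0.259], TCP at [254.178, -570.958, 231.312] pointing down, gripper open.
Joint ranges: [-3.14, 3.14], [-1.21, 2.06], [-1.07, 1.41], [-3.16, 2.05], [-2.99, -0.16], [-3.1, 3.1]. Speed limits (rad/s): [2.79, 2.79, 3.14, 3.14, 3.14, 3.14].

INTERFACE

Orientations are given as a unit quaternion [x, y, z, w].
In Python, from bench import arm gives the robot as it stands.
- The arm moves only by the tool drive_tool, never from a script. Its argument "motion" is a list of rows, each a list of 4 numbers: the shift along the tool's x, y, z in mm, then the turn about the tool's x in degrees. In form: [[dx, dy, dz, spin], ...]. A call has 1 to 10 rows; each row shifts and turns the commanded pose from where the row before left it, along the tool's axes as they then stand; what a row does not reach is not made up. A row lasts 1/12 s, in which the tool goes at most 41.7 mm and 7.16 degrees, less where a joint would pass 70% of its speed; a pose out of reach is approached as far as the arm can. A call with a gripper value outside its range is refused whole. "grip" is the finger opening in mm, from 0 to 85.4, set as the call begins (left out, the last holds). The fingers move at their own pace and stop on an object; the grip force is fixed at half the most. Time passes only in rows, so rows that do not move let the fingers close. It gives the time, the measured TCP pose, the force and the opening at its end, in the units of the state.
- arm.read_state(): the state, without advancing time (a new reading comes with each control period).
- arm.get_image(name): name is "scene" or "top" or "wrist"; returns the picture (480x640x3 uint8, red, green, blue); there is no depth.
- arm.calibration(name): a dict with "K" (3x3 intrinsics, pixels), "eye" and "attitude" of the camera in the world; the wrist camera has in their place "T_tool_cam" (4x4, takes a point from camera to tool coordinates, whose origin is the TCP and whose axes are the tool frame's). Camera axes: x right, y up, looking along -z (the intrinsics and any distortion apply to the point x, -y, -z); pixel columns grow to the right and rows downward; lengths in mm; the calibration is good to about 2 mm. The wrist camera is an equidistant fisheye: a pixel r from the principal point sees the ray r / f radians off the axis. A picture is of the moment at which its call begins: read the wrist's pose just before it. calibration takes no time and is no camera call.
- arm.job_done(): hands the job in, once; it reports no verdict.
The state is a dict: "clock": time; "joints": joint angles; "joint_vel": joint speeds; "joint_efforts": joint torques, N m; "position": TCP position; "ee_rot": TCP orientation; "contact_force": force on the tool from outside, world axes, zero at the start; "wrist_torque": the same for the moment, N m; "gripper_width": finger opening in mm.
Only numpy, scipy, OpenCV 4.12 (cv2) and the standard library are available. Lean on these libraries where they do the work, as an engineer would, in place of code of your own. Each camera call takes 0.05 s, during which the arm holds its last target. There are 200 camera calls.

## Working session

There is one attempt and no reset: what is moved stays moved. The work goes in short steps, Python scripts to look and compute and a tool call to move; the robot and the scene stay as the last step left them, time stands still between calls to the robot, and variables do not carry over. Pictures are saved under pics/ and viewed, about 8 in all and at most 12, crops included, and the job is handed in when it is done.

Besides the shell and the picture viewer there is one more tool, called as name(argument=value, ...), one argument or row to a line, values as JSON. drive_tool: Moves the arm, as the interface text tells. Its arguments: {"type":"object","properties":{"motion":{"type":"array"},"grip":{"type":"number"}},"required":["motion"]}

```bash
mkdir -p pics; ls; python3 - <<'E'
from bench import arm
import cv2
print(arm.read_state(), arm.pinch_z)
for n in("scene","top","wrist"):
    cv2.imwrite(f"pics/{n}0.png",arm.get_image(n)[:,:,::-1]); print(n,arm.calibration(n))
E
```

```text
pics
{'clock': 0.0, 'joints': array([-8.93431732e-01,  3.85547227e-01,  6.59749784e-03, -5.02428254e-04,
       -1.19402205e+00, -2.58597867e-01]), 'joint_vel': array([ 0.00042992, -0.00028471, -0.00175366,  0.00209508,  0.00096556,
        0.00046507]), 'joint_efforts': array([ 5.65690989e-04, -3.92293668e+01,  1.88404566e+01,  4.18617100e+00,
       -4.57910879e-03,  1.01839723e-05]), 'position': array([ 253.912548  , -570.43673766,  230.21563953]), 'ee_rot': array([-0.14615182,  0.69187584,  0.14767365,  0.69147665]), 'contact_force': array([ 0.8908534 ,  0.11980608, -0.18083363]), 'wrist_torque': array([-0.03927805, -0.01036804,  0.00340857]), 'gripper_width': 85.24211143052194} 18.700000000000003
scene {'K': array([[611.54670428,   0.        , 325.10835503],
       [  0.        , 611.54670428, 250.13647122],
       [  0.        ,   0.        ,   1.        ]]), 'eye': array([ 942.03206507, -706.96395246, 1000.35336015]), 'attitude': array([0.34283223, 0.09500813, 0.23163998, 0.90541838])}
top {'K': array([[491.0223491 ,   0.        , 320.28367734],
       [  0.        , 491.0223491 , 243.89576784],
       [  0.        ,   0.        ,   1.        ]]), 'eye': array([ 470.00626981,    8.79787192, 1167.00458602]), 'attitude': array([-0.00771311,  0.01894161,  0.70866665, -0.70524698])}
wrist {'K': array([[371.64829954,   0.        , 319.57959762],
       [  0.        , 371.64829954, 240.20912726],
       [  0.        ,   0.        ,   1.        ]]), 'T_tool_cam': array([[ 2.06741089e-04,  2.93266268e-01, -9.56030781e-01,
        -1.42686739e+02],
       [ 9.99999976e-01, -1.35849208e-04,  1.74577113e-04,
        -7.53086702e-01],
       [-7.86784456e-05, -9.56030793e-01, -2.93266289e-01,
        -7.48753742e+01],
       [ 0.00000000e+00,  0.00000000e+00,  0.00000000e+00,
         1.00000000e+00]])}
```

View pics/scene0.png

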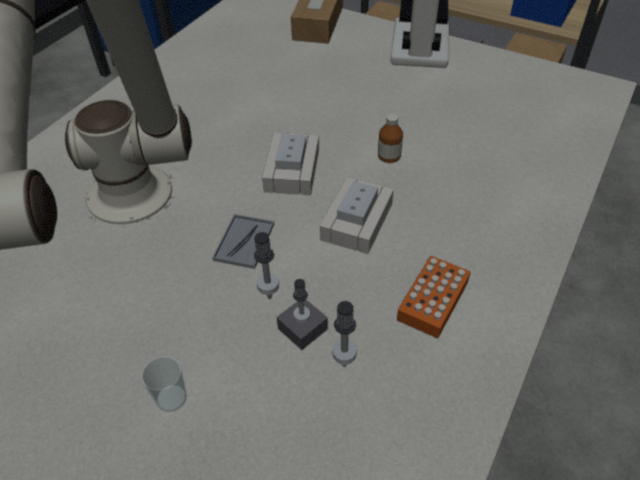

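View pics/top0.png

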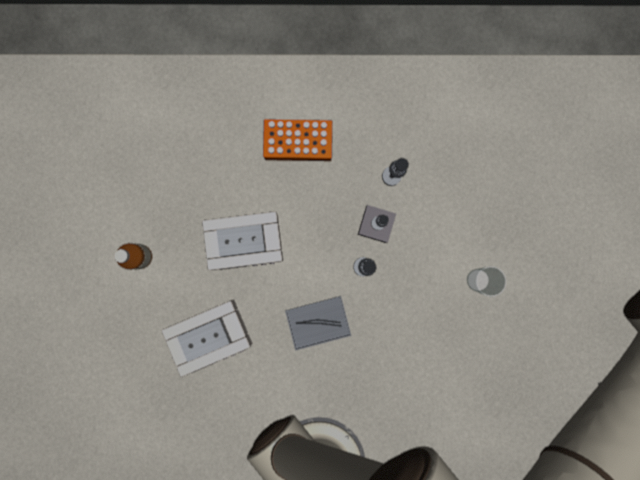

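The scene picture shows the stand with the smallest gauge near (302,320), between two larger gauges. In the top view the stand is at (377,223). The heater farthest right is the upper one, at (242,240), with its middle well near (240,240).

```bash
cat > h.py <<'E'
from bench import arm
import numpy as np, cv2
from scipy.spatial.transform import Rotation as R
def cam(n,st=None):
    c=arm.calibration(n)
    if n!="wrist": return c["K"],np.array(c["eye"]),R.from_quat(c["attitude"]).as_matrix()
    Rt=R.from_quat(st["ee_rot"]).as_matrix();T=c["T_tool_cam"]
    return c["K"],st["position"]+Rt@T[:3,3],Rt@T[:3,:3]
def ray(n,uv,st=None):
    K,e,A=cam(n,st); x=(uv[0]-K[0,2])/K[0,0]; y=(uv[1]-K[1,2])/K[1,1]
    if n=="wrist":
        t=np.hypot(x,y); s=np.sin(t)/max(t,1e-9); d=np.array([x*s,-y*s,-np.cos(t)])
    else: d=np.array([x,-y,-1])
    d=A@d; return e,d/np.linalg.norm(d)
def onz(n,uv,z,st=None):
    e,d=ray(n,uv,st); return e+d*(z-e[2])/d[2]
def proj(n,P,st=None):
    K,e,A=cam(n,st); p=A.T@(np.array(P)-e); x,y,z=p[0],-p[1],-p[2]
    if n=="wrist":
        r=np.hypot(x,y); t=np.arctan2(r,z); x,y=x/r*t,y/r*t
    else: x,y=x/z,y/z
    return np.array([K[0,0]*x+K[0,2],K[1,1]*y+K[1,2]])
def blobs(g,thr,box,amin,amax):
    x0,y0,x1,y1=box; m=(g[y0:y1,x0:x1]<thr).astype(np.uint8)
    n,l,s,c=cv2.connectedComponentsWithStats(m)
    return [(c[i]+[x0,y0],s[i]) for i in range(1,n) if amin<=s[i,4]<=amax]
E
python3 - <<'E'
from h import *
np.set_printoptions(precision=1,suppress=True)
I=cv2.imread("pics/top0.png"); g=cv2.cvtColor(I,6)
for c,s in blobs(g,85,(205,220,275,260),2,60): print("well",c,s,onz("top",c,75))
for nm,box in(("stand gauge",(360,205,395,240)),("L1",(350,250,382,285)),("L2",(382,150,412,190))):
    for c,s in blobs(g,70,box,8,500): print(nm,c,s,onz("top",c,146))
S=cv2.imread("pics/scene0.png"); gs=cv2.cvtColor(S,6)
for c,s in blobs(gs,80,(340,180,380,220),2,60): print("scene well",c,s,onz("scene",c,75))
a=cv2.resize(I[140:290,340:420],None,fx=4,fy=4,interpolation=2)
b=cv2.resize(S[225:375,235:365],None,fx=3.6,fy=4,interpolation=2)
cv2.imwrite("pics/c1.png",np.hstack([a,b[:600]]))
E
```

```text
well [262.  228.5] [57  8  1  2  2] [546.  120.8  75. ]
well [253.  237.5] [47 17  3  2  4] [526.1 140.8  75. ]
well [263.  236.5] [58 16  1  2  2] [528.2 118.6  75. ]
well [239.3 239.3] [34 19  2  2  3] [522.1 171.1  75. ]
well [226.4 241.3] [21 20  2  4  7] [517.9 199.7  75. ]
well [264.5 251. ] [59 31  2  1  2] [495.9 115.3  75. ]
stand gauge [381.9 220.3] [ 16  10  12  12 108] [ 557.2 -136.5  146. ]
L1 [367.2 266.7] [  9   9  17  17 201] [ 460.6 -105.   146. ]
L2 [398.4 167.8] [  8   9  18  19 239] [ 667.5 -172.3  146. ]
scene well [349.  215.5] [ 9 35  1  2  2] [529.  118.3  75. ]
scene well [340. 217.] [ 0 36  1  3  3] [514.2 105.3  75. ]
scene well [342.  216.5] [ 2 36  1  2  2] [517.3 108.6  75. ]
scene well [350.  218.5] [10 38  1  2  2] [535.  111.3  75. ]
```

View pics/c1.png

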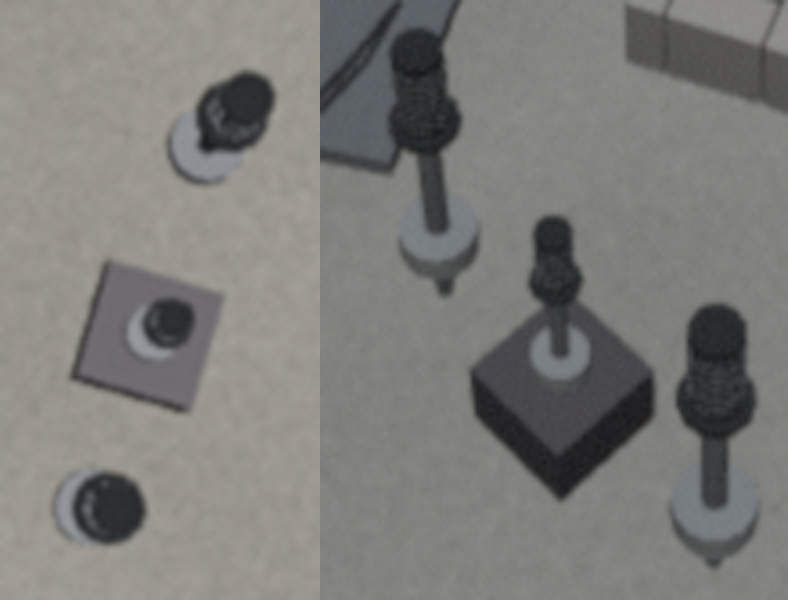

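The crop shows the smallest gauge seated in the stand with its collar just above the block. The two larger gauges stand about 100 mm away on a line roughly along x. I'll work out the approach move, with the jaws across that line.

```bash
python3 - <<'E'
from h import *
np.set_printoptions(precision=2,suppress=True)
st=arm.read_state(); M=R.from_quat(st["ee_rot"]).as_matrix(); print(M)
T=np.array([556,-136,240]); print(M.T@(T-st["position"]))
y=M[:,1]; print("yaw y",np.degrees(np.arctan2(y[1],y[0])), "want ~72 or -108")
I=cv2.imread("pics/top0.png")
# stand: lavender-ish (blue>green) mask
b,g,r=[I[:,:,i].astype(int) for i in range(3)]
m=((b-g>3)&(r-g>=2)&(r<140)).astype(np.uint8); m[:195]=0;m[255:]=0;m[:,:345]=0;m[:,410:]=0
c,_=cv2.findContours(m,0,2); c=max(c,key=cv2.contourArea); rr=cv2.minAreaRect(c);print(rr,onz("top",rr[0],40), np.linalg.norm(onz("top",rr[0],40)-onz("top",np.array(rr[0])+[rr[1][0],0],40)))
E
```

```text
[[-0.   -0.41  0.91]
 [ 0.    0.91  0.41]
 [-1.    0.   -0.  ]]
[ -9.11 274.3  452.58]
yaw y 113.98815065975774 want ~72 or -108
((376.6651611328125, 223.44955444335938), (29.501052856445312, 29.405269622802734), 16.699241638183594) [ 559.04 -139.43   40.  ] 68.19563464236828
```

drive_tool(
  motion=[
    [-2,21,34,0],
    [-2,21,35,0],
    [-2,21,35,0],
    [-2,21,35,0],
    [-1,21,35,0],
    [-1,21,35,0],
    [-1,21,35,0],
    [-1,21,35,0],
    [-1,21,35,0],
    [-1,21,35,0],
  ],
  grip=60,
)

```text
clock: 0.98
position: [488.2, -235.2, 245.3]
ee_rot: [-0.147, 0.692, 0.147, 0.692]
contact_force: [0.4, -1.3, 0.2]
gripper_width: 59.9
```

drive_tool(
  motion=[
    [0,21,34,0],
    [0,21,34,0],
    [0,21,34,0],
    [0,0,0,7],
    [0,0,0,7],
    [0,0,0,7],
    [0,0,0,7],
    [0,0,0,7],
    [0,0,0,7],
    [0,0,0,0],
  ],
)

```text
clock: 1.82
position: [555.0, -138.1, 244.9]
ee_rot: [0.111, 0.699, -0.111, 0.698]
contact_force: [-0.4, 0.7, -0.1]
gripper_width: 59.9
```

```bash
python3 - <<'E'
from h import *
import json
np.set_printoptions(precision=2,suppress=True)
st=arm.read_state(); I=arm.get_image("wrist")[:,:,::-1]
print(st["clock"],st["position"],st["joints"],st["contact_force"]);print(R.from_quat(st["ee_rot"]).as_matrix())
cv2.imwrite("pics/w1.png",I); json.dump({k:np.array(st[k]).tolist() for k in st},open("w1.json","w"))
for P in([559,-139.4,146],[559,-139.4,40],[522,170,75]): print(proj("wrist",P,st))
E
```

```text
1.8167 [ 554.96 -138.05  244.92] [ 0.04  0.29 -0.1  -0.   -1.18 -1.93] [-0.36  0.72 -0.1 ]
[[-0.    0.31  0.95]
 [ 0.    0.95 -0.31]
 [-1.   -0.   -0.  ]]
[320.48 246.57]
[320.26 212.38]
[598.95 100.1 ]
```

View pics/w1.png

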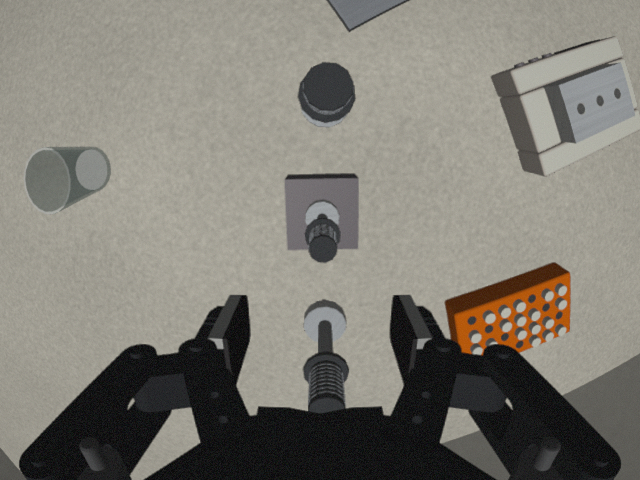

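The wrist view shows the gauge's head cap at about (322,248), the collar at (322,212) and the stand top at (322,212). The heater wells are near (582,108), (600,101) and (617,94).

```bash
cat >> h.py <<'E'
import json
def snap(name):
    st=arm.read_state(); I=np.ascontiguousarray(arm.get_image("wrist")[:,:,::-1]); cv2.imwrite(f"pics/{name}.png",I)
    json.dump({k:np.array(st[k]).tolist() for k in st},open(name+".json","w")); return st,I
def load(name):
    d=json.load(open(name+".json")); return {k:np.array(v) for k,v in d.items()},cv2.imread(f"pics/{name}.png")
E
python3 - <<'E'
from h import *
np.set_printoptions(precision=1,suppress=True)
st,I=load("w1"); g=cv2.cvtColor(I,6); M=R.from_quat(st["ee_rot"]).as_matrix()
m=np.zeros_like(g); m[238:270,300:345]=(g[238:270,300:345]<62); c,_=cv2.findContours(m,0,1); c=max(c,key=cv2.contourArea)
print(cv2.boundingRect(c), cv2.minEnclosingCircle(c)); 
for r in range(236,266,3): 
    q=np.where(m[r]>0)[0]; print(r,q.min() if len(q) else 0,q.max() if len(q) else 0,g[r,322])
b,gg,r=[I[:,:,i].astype(int) for i in range(3)]
s=((b-gg>3)&(r-gg>=2)).astype(np.uint8); s[:165]=0;s[262:]=0;s[:,:275]=0;s[:,370:]=0
q=np.where(s.sum(1)>30)[0]; q2=np.where(s.sum(0)>30)[0]; print("stand face",q.min(),q.max(),q2.min(),q2.max())
for uv in((286,214),(358,214)): print(onz("wrist",uv,40,st), M.T@(onz("wrist",uv,40,st)-st["position"]))
for uv in((322.5,247.5),): print("head",onz("wrist",uv,146,st), M.T@(onz("wrist",uv,146,st)-st["position"]))
for c,s in blobs(g,75,(570,85,625,118),8,200): print("well",c,s,onz("wrist",c,75,st))
# collar bright
mm=(g[198:232,300:345]>120).astype(np.uint8); q=np.where(mm.sum(0)>2)[0]; print("collar cols",q.min()+300,q.max()+300)
E
```

```text
(310, 238, 27, 24) ((322.73974609375, 247.54917907714844), 13.727117538452148)
236 0 0 47
239 306 338 52
242 308 334 58
245 310 335 58
248 310 335 59
251 310 335 60
254 311 334 57
257 313 332 57
260 317 328 56
263 0 0 147Traceback (most recent call last):
  File "<stdin>", line 10, in <module>
    return umr_minimum(a, axis, None, out, keepdims, initial, where)
ValueError: zero-size array to reduction operation minimum which has no identity
```

```bash
python3 - <<'E'
from h import *
np.set_printoptions(precision=1,suppress=True)
st,I=load("w1"); g=cv2.cvtColor(I,6); M=R.from_quat(st["ee_rot"]).as_matrix()
def t(uv,z): p=onz("wrist",uv,z,st); print(uv,z,p,M.T@(p-st["position"]))
t((322.7,248),146)
print(I[190,280:294].tolist()[::3], g[225,280:292],g[225,352:364]); print(g[165:190,300],g[240:256,295])
for c,s in blobs(g,75,(570,85,625,118),8,200): print("well",c,s); t(c,75)
print(g[212,300:345])
E
```

```text
(322.7, 248) 146 [ 560.4 -138.3  146. ] [98.9  1.5  5.4]
[[149, 161, 163], [149, 162, 164], [118, 115, 119], [117, 115, 118], [114, 112, 116]] [160 162 160 163 162 153 133 113 112 114 112 113] [104 106 107 107 106 113 136 164 165 163 160 160]
[156 157 159 162 161 165 163 164 164  98  45  38  41  54  95 112 115 116
 114 117 111 117 115 118 116] [109 115 109 113 112 109 111 112 106 121 141 158 163 162 163 161]
well [580.9 110.9] [ 9 25  5  3  9]
[580.9 110.9] 75 [528.5 140.9  75. ] [ 170.   256.9 -111.8]
[116 113 116 115 113 107 126 156 157 155 157 155 159 159 156 155 157 160
 157 159 156 149 150 154 159 159 158 157 158 157 160 162 159 160 162 161
 159 137 113 103 110 107 108 110 108]
```

drive_tool(
  motion=[
    [0,1.3,5,0],
    [20,0,0,0],
    [30,0,0,0],
    [30,0,0,0],
    [25,0,0,0],
    [15,0,0,0],
    [10,0,0,0],
    [0,0,0,0],
    [0,0,0,0],
  ],
)

```text
clock: 2.62
position: [560.9, -138.6, 115.5]
ee_rot: [0.11, 0.698, -0.11, 0.699]
contact_force: [1.4, 0.5, 0.7]
gripper_width: 59.5
```

```bash
python3 - <<'E'
from h import *
np.set_printoptions(precision=1,suppress=True)
st,I=snap("w2"); print(st["position"],st["contact_force"],st["clock"]); cv2.imwrite("pics/w2c.png",cv2.resize(I[180:440,160:480],None,fx=2.3,fy=2.3))
for P in([560,-138.5,146],[560,-138.5,42+12],[560,-138.5,112]): print(proj("wrist",P,st))
E
```

```text
[ 560.9 -138.6  115.5] [1.4 0.5 0.7] 2.6167
[320.7 345.1]
[320.3 257.9]
[320.5 302.7]
```

View pics/w2c.png

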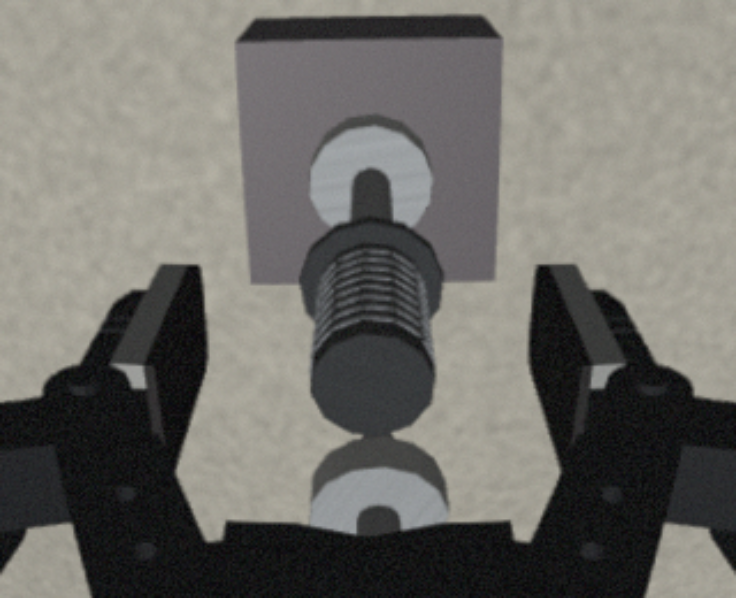

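The crop shows the head cap at crop column 373, with the pad midpoint at 368. That leaves the gauge about 0.5 mm toward +y, so I'll shift and close.

drive_tool(
  motion=[
    [0,0.5,0,0],
    [0,0,0,0],
  ],
)

```text
clock: 2.83
position: [561.4, -137.9, 116.7]
ee_rot: [0.111, 0.697, -0.11, 0.699]
contact_force: [0.6, -0.6, -0.2]
gripper_width: 59.8
```

drive_tool(
  motion=[
    [0,0,0,0],
    [0,0,0,0],
    [0,0,0,0],
    [0,0,0,0],
    [0,0,0,0],
    [0,0,0,0],
    [0,0,0,0],
    [0,0,0,0],
  ],
  grip=5,
)

```text
clock: 3.5
position: [560.8, -138.0, 115.8]
ee_rot: [0.111, 0.698, -0.111, 0.699]
contact_force: [-1.4, 0.8, 4.0]
gripper_width: 18.3
```

```bash
python3 - <<'E'
from h import *
np.set_printoptions(precision=4,suppress=True)
st,I=snap("w3"); print(st); cv2.imwrite("pics/w3c.png",cv2.resize(I[180:440,160:480],None,fx=2.3,fy=2.3))
E
```

```text
{'clock': 3.5, 'joints': array([ 0.0391,  0.4122, -0.2662,  0.0003, -0.8914, -1.9242]), 'joint_vel': array([ 0.    , -0.0008, -0.0005,  0.0005,  0.0016, -0.0006]), 'joint_efforts': array([ -0.1788, -35.3373,  14.6944,   3.1726,   0.1318,  -0.    ]), 'position': array([ 560.8357, -138.0332,  115.7934]), 'ee_rot': array([ 0.1106,  0.6981, -0.1106,  0.6987]), 'contact_force': array([-1.4343,  0.8271,  4.0317]), 'wrist_torque': array([ 0.168 ,  0.12  , -0.0142]), 'gripper_width': 18.345193681427126}
```

View pics/w3c.png

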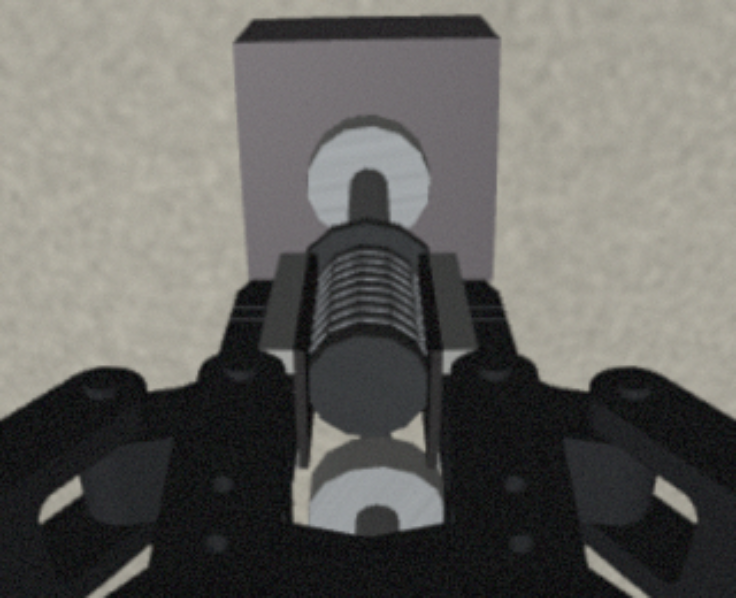

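The grip holds (18.3 mm opening, small forces) with the pads just above the flange. Next I'll average the pose and force at this reference pose, then probe the stiffness gently on the stand floor.

```bash
cat >> h.py <<'E'
def avg(n=5):
    S=[arm.read_state()]
    for _ in range(n): arm.get_image("top"); S.append(arm.read_state())
    p=np.mean([s["position"] for s in S],0);f=np.mean([s["contact_force"] for s in S],0);q=np.mean([s["wrist_torque"] for s in S],0)
    print("t",S[-1]["clock"],"pos",p.round(2),"sd",np.std([s["position"] for s in S],0).round(2),"F",f.round(2),"sd",np.std([s["contact_force"] for s in S],0).round(2),"M",q.round(3)); return p,f
E
python3 -c "
from h import *
avg(6)"
```

```text
t 3.85 pos [ 560.87 -138.03  115.79] sd [0.02 0.01 0.01] F [-0.51  0.66  5.01] sd [0.65 0.34 0.58] M [0.179 0.128 0.022]
```

drive_tool(
  motion=[
    [0.2,0,0,0],
    [0,0,0,0],
    [0,0,0,0],
  ],
)

```text
clock: 4.1
position: [560.9, -138.1, 115.8]
ee_rot: [0.11, 0.698, -0.111, 0.699]
contact_force: [-0.8, 0.3, 6.9]
gripper_width: 18.5
```

```bash
python3 -c "
from h import *
avg(4)"
```

```text
t 4.3 pos [ 560.94 -138.04  115.76] sd [0.01 0.01 0.02] F [-0.21  0.35  5.82] sd [0.43 0.14 0.63] M [0.176 0.215 0.024]
```

Stiffness is about 4 N/mm, so gentle probing is easy. I'll lift out vertically and carry the gauge to just short of the heater.

drive_tool(
  motion=[
    [-0.2,0,0,0],
    [-5,0,0,0],
    [-10,0,0,0],
    [-10,0,0,0],
    [-15,0,0,0],
    [-20,0,0,0],
    [-20,0,0,0],
    [-20,0,0,0],
    [-10,0,0,0],
    [0,0,0,0],
  ],
)

```text
clock: 5.13
position: [561.6, -138.1, 228.4]
ee_rot: [0.111, 0.697, -0.11, 0.7]
contact_force: [0.2, -0.0, -1.9]
gripper_width: 18.2
```

drive_tool(
  motion=[
    [0,15,-4,0],
    [0,31,-9,0],
    [0,31,-9,0],
    [0,31,-9,0],
    [0,31,-9,0],
    [0,31,-9,0],
    [0,31,-9,0],
    [0,31,-9,0],
    [0,31,-9,0],
    [0,19,-6,0],
  ],
)

```text
clock: 5.97
position: [568.7, 158.1, 223.5]
ee_rot: [0.11, 0.699, -0.11, 0.698]
contact_force: [0.1, -0.2, -1.0]
gripper_width: 18.3
```

drive_tool(
  motion=[
    [0,0,0,0],
    [0,0,0,0],
    [0,0,0,0],
  ],
)

```text
clock: 6.22
position: [568.9, 155.0, 224.2]
ee_rot: [0.11, 0.699, -0.111, 0.698]
contact_force: [0.7, -0.8, -2.3]
gripper_width: 18.3
```

```bash
python3 - <<'E'
from h import *
avg(4)
st,I=snap("w4"); cv2.imwrite("pics/w4c.png",cv2.resize(I[60:360,120:520],None,fx=2,fy=2))
arm.get_image
E
```

```text
t 6.4167 pos [569.29 154.57 224.73] sd [0.23 0.22 0.36] F [ 0.02 -0.28 -1.84] sd [0.57 0.4  0.42] M [-0.018 -0.018  0.017]
```

View pics/w4c.png

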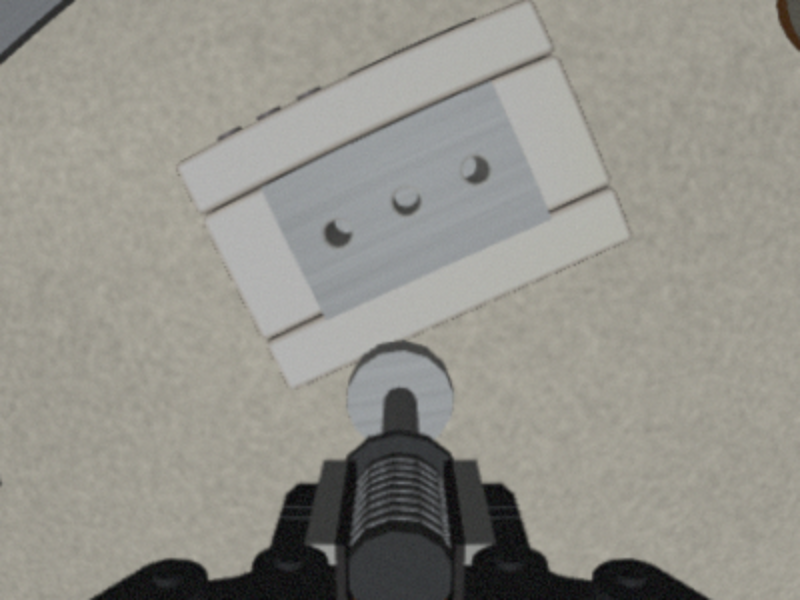

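The crop shows the three wells at crop px (338,233), (406,200) and (475,169), and the block corners. The held collar is centred at about (400,397). I'll reference the well to the stand, as seen by the same camera.

```bash
python3 - <<'E'
from h import *
np.set_printoptions(precision=2,suppress=True)
def ctr(n,C,s,o,z):
    st,_=load(n); M=R.from_quat(st["ee_rot"]).as_matrix()
    P=np.array([onz("wrist",np.array(c)/s+o,z,st) for c in C]); 
    print(n,"sides",[np.linalg.norm(P[i]-P[(i+1)%len(P)]).round(1) for i in range(len(P))])
    c=P[0]+0
    if len(P)==4:
        A=np.c_[(P[2]-P[0])[:2],-(P[3]-P[1])[:2]]; t=np.linalg.solve(A,(P[1]-P[0])[:2]); c=P[0]+t[0]*(P[2]-P[0])
    else: c=P.mean(0)
    print(c, M.T@(c-st["position"])); return c,st["position"],M
S=ctr("w3",[(234,42),(500,38),(493,278),(249,278)],2.3,np.array([160,180]),40)
B=ctr("w4",[(265,185),(495,82),(549,214),(325,318)],2,np.array([120,60]),75)
W=ctr("w4",[(338,233),(406,200.5),(475,169.5)],2,np.array([120,60]),75)
M=S[2]; print("stand bias (gripTCP-stand)",S[1]-S[0])
# refine middle well: dark crescent + light floor => fit ellipse on edges
st,I=load("w4"); g=cv2.cvtColor(I,6); print(g[150:172,312:334])
p=arm.read_state()["position"]; print(p)
for X in(B,W): print("move tool",M.T@((X[0]+S[1]-S[0])-p))
E
```

```text
w3 sides [np.float64(69.5), np.float64(69.3), np.float64(69.8), np.float64(68.2)]
[ 560.84 -138.39   40.  ] [75.79 -0.34  0.05]
w4 sides [np.float64(98.9), np.float64(56.6), np.float64(99.7), np.float64(59.1)]
[522.03 173.82  75.  ] [150.21   3.69 -51.16]
w4 sides [np.float64(29.8), np.float64(29.8), np.float64(59.6)]
[522.64 171.91  75.  ] [150.21   2.07 -49.99]
stand bias (gripTCP-stand) [-0.01  0.36 75.79]
[[151 153 155 152 151 155 157 156 156 159 157 157 159 158 154 157 158 153
  159 155 156 157]
 [151 154 158 160 158 158 156 159 157 156 154 155 157 158 156 159 157 155
  155 156 156 156]
 [152 155 155 156 156 156 156 152 156 152 152 154 153 155 156 156 157 159
  159 156 155 155]
 [153 155 161 156 156 156 156 151 146 153 151 148 150 155 152 154 155 155
  159 156 155 153]
 [157 159 157 156 155 150 147 149 149 151 151 152 155 158 156 155 154 155
  153 154 155 157]
 [156 156 156 153 153 144 144 153 152 156 157 156 158 158 158 153 154 157
  158 153 156 156]
 [154 157 156 152 144 139 150 153 159 160 160 161 154 156 152 155 148 149
  156 151 151 155]
 [158 155 159 148 141 142 157 162 15
[... 748 characters left out ...]
9  69  70  69  69  79 102 129 152
  158 158 158 155]
 [153 151 152 149 153 148 137 104  88  77  71  75  78  85 112 137 154 159
  159 156 157 155]
 [155 153 151 153 155 154 149 139 127 108 105 106 112 125 142 153 159 157
  154 155 150 152]
 [152 151 156 154 155 155 154 153 148 145 144 146 150 154 157 151 156 155
  150 152 154 151]
 [152 152 155 155 151 155 153 157 157 162 153 159 155 156 155 153 154 153
  150 153 152 152]
 [157 154 155 156 153 157 155 160 158 156 153 156 153 152 154 153 150 150
  152 152 150 154]
 [156 152 155 156 156 159 156 157 154 157 154 153 154 154 149 155 150 153
  153 154 151 157]]
[569.63 154.56 225.3 ]
move tool [ 74.46   3.94 -51.4 ]
move tool [ 74.46   2.32 -50.24]
```

drive_tool(
  motion=[
    [0,0.3,-10,0],
    [0,1,-20,0],
    [0,1,-15,0],
    [5,0,-5.2,0],
    [15,0,0,0],
    [15,0,0,0],
    [5,0,0,0],
    [0,0,0,0],
    [0,0,0,0],
    [0,0,0,0],
  ],
)

```text
clock: 7.3
position: [523.3, 173.4, 186.2]
ee_rot: [0.111, 0.698, -0.11, 0.699]
contact_force: [-0.5, -0.2, -0.7]
gripper_width: 18.6
```

drive_tool(
  motion=[
    [0,0,0,0],
    [0,0,0,0],
    [0,0,0,0],
    [0,0,0,0],
  ],
)

```text
clock: 7.63
position: [522.8, 173.3, 185.6]
ee_rot: [0.111, 0.698, -0.111, 0.699]
contact_force: [-0.0, 1.3, -1.7]
gripper_width: 18.3
```

```bash
python3 - <<'E'
from h import *
np.set_printoptions(precision=2,suppress=True)
p,f=avg(3)
st,I=snap("w5"); M=R.from_quat(st["ee_rot"]).as_matrix()
T=np.array([522.64,171.91,75])+[-.01,.36,0]; print("resid tool",M.T@(T-p))
S=np.ascontiguousarray(arm.get_image("scene")[:,:,::-1]); cv2.imwrite("pics/s5.png",S)
u=proj("scene",[522,172,75]).astype(int); print(u)
a=cv2.resize(I[120:345,220:420],None,fx=2,fy=2.67); b=cv2.resize(S[u[1]-80:u[1]+40,u[0]-40:u[0]+40],None,fx=5,fy=5,interpolation=2)
cv2.imwrite("pics/c5.png",np.hstack([a[:600],b]))
E
```

```text
t 7.7833 pos [522.72 173.27 185.51] sd [0.04 0.02 0.07] F [ 0.36  0.38 -1.65] sd [0.38 0.6  0.16] M [-0.    0.01 -0.03]
resid tool [110.51  -0.99   0.21]
[357 199]
```

View pics/c5.png

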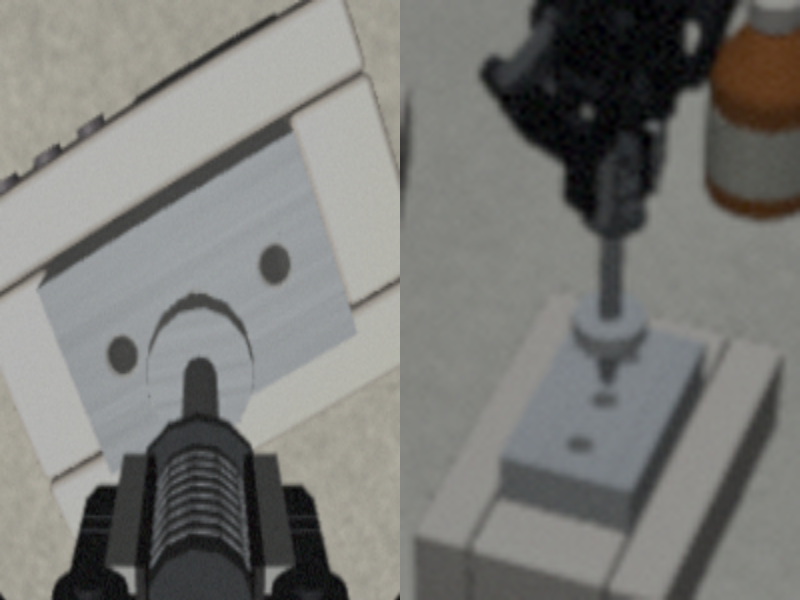

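The left crop shows the outer wells at (122,354) and (275,264), either side of the collar. The right crop shows the nose just above the middle well, slightly to its right. I'll cross-check with the midpoint of the outer wells.

```bash
python3 - <<'E'
from h import *
np.set_printoptions(precision=2,suppress=True)
st,I=load("w5"); g=cv2.cvtColor(I,6); M=R.from_quat(st["ee_rot"]).as_matrix()
C=[]
for box in((265,235,297,270),(340,200,372,235)):
    c,s=max(blobs(g,115,box,30,400),key=lambda b:b[1][4]); C.append(onz("wrist",c,75,st)); print(c,s,C[-1])
print(np.linalg.norm(C[0]-C[1])); m=(C[0]+C[1])/2
print("mid",m,"move tool",M.T@(m+[-.01,.36,0]-st["position"]))
E
```

```text
[280.87 252.42] [  9  11  15  14 170] [525.78 142.18  75.  ]
[356.96 218.75] [ 10  12  15  15 183] [518.76 201.5   75.  ]
59.735943819732945
mid [522.27 171.84  75.  ] move tool [110.42  -1.14  -0.08]
```

drive_tool(
  motion=[
    [0,-1.1,0,0],
    [0,0,0,0],
    [0,0,0,0],
    [2,0,0,0],
    [3,0,0,0],
    [3,0,0,0],
    [3,0,0,0],
    [0,0,0,0],
    [0,0,0,0],
    [0,0,0,0],
  ],
)

```text
clock: 8.72
position: [522.4, 172.2, 174.3]
ee_rot: [0.111, 0.698, -0.111, 0.698]
contact_force: [-0.1, -0.3, -1.7]
gripper_width: 18.1
```

```bash
python3 -c "
from h import *
avg(3)"
```

```text
t 8.8667 pos [522.41 172.26 174.43] sd [0.01 0.01 0.07] F [ 0.06  0.17 -1.62] sd [0.54 0.45 0.32] M [-0.    -0.023 -0.026]
```

drive_tool(
  motion=[
    [2,0,0,0],
    [2,0,0,0],
    [2,0,0,0],
    [2,0,0,0],
    [2,0,0,0],
    [2,0,0,0],
    [0,0,0,0],
    [0,0,0,0],
    [0,0,0,0],
  ],
)

```text
clock: 9.62
position: [522.3, 172.2, 162.3]
ee_rot: [0.111, 0.698, -0.111, 0.698]
contact_force: [-1.0, -0.7, -1.6]
gripper_width: 18.3
```

```bash
python3 -c "
from h import *
avg(3)"
```

```text
t 9.7667 pos [522.28 172.22 162.34] sd [0.01 0.01 0.04] F [-0.32 -0.37 -1.31] sd [0.44 0.21 0.7 ] M [ 0.088  0.071 -0.021]
```

drive_tool(
  motion=[
    [2,0,0,0],
    [2,0,0,0],
    [2,0,0,0],
    [2,0,0,0],
    [2,0,0,0],
    [1,0,0,0],
    [0,0,0,0],
    [0,0,0,0],
    [0,0,0,0],
  ],
)

```text
clock: 10.52
position: [522.2, 172.2, 151.2]
ee_rot: [0.111, 0.698, -0.111, 0.698]
contact_force: [0.0, 0.3, -1.6]
gripper_width: 18.3
```

```bash
python3 -c "
from h import *
avg(3)"
```

```text
t 10.6667 pos [522.24 172.18 151.28] sd [0.01 0.01 0.04] F [-0.72  0.63 -1.5 ] sd [0.78 0.23 0.46] M [ 0.144  0.111 -0.002]
```

drive_tool(
  motion=[
    [0,0.1,-0.2,0],
    [1.5,0,0,0],
    [1.5,0,0,0],
    [1.5,0,0,0],
    [1.5,0,0,0],
    [1.5,0,0,0],
    [1,0,0,0],
    [0,0,0,0],
    [0,0,0,0],
    [0,0,0,0],
  ],
)

```text
clock: 11.5
position: [522.3, 172.4, 142.9]
ee_rot: [0.111, 0.698, -0.111, 0.699]
contact_force: [0.5, 1.3, 2.7]
gripper_width: 18.2
```

```bash
python3 -c "
from h import *
avg(3)"
```

```text
t 11.65 pos [522.31 172.44 142.88] sd [0. 0. 0.] F [0.15 0.34 2.26] sd [0.63 0.68 0.36] M [ 0.028  0.155 -0.006]
```

drive_tool(
  motion=[
    [0.5,0,0,0],
    [0.5,0,0,0],
    [0.5,0,0,0],
    [0.5,0,0,0],
    [0,0,0,0],
    [0,0,0,0],
  ],
)

```text
clock: 12.15
position: [522.3, 172.5, 140.8]
ee_rot: [0.111, 0.698, -0.111, 0.698]
contact_force: [-0.1, -0.1, 2.5]
gripper_width: 18.2
```

drive_tool(
  motion=[
    [0.5,0,0,0],
    [0.5,0,0,0],
    [0.5,0,0,0],
    [0.5,0,0,0],
    [0,0,0,0],
    [0,0,0,0],
  ],
)

```text
clock: 12.65
position: [522.3, 172.4, 139.1]
ee_rot: [0.111, 0.698, -0.111, 0.699]
contact_force: [0.6, 1.8, 4.4]
gripper_width: 17.8
```

```bash
python3 -c "
from h import *
avg(3)"
```

```text
t 12.8 pos [522.31 172.44 139.05] sd [0.   0.01 0.  ] F [-0.41  0.64  5.1 ] sd [0.71 0.78 0.51] M [ 0.077  0.147 -0.013]
```

drive_tool(
  motion=[
    [0.2,0,0,0],
    [0.2,0,0,0],
    [0,0,0,0],
    [0,0,0,0],
  ],
)

```text
clock: 13.13
position: [522.4, 172.4, 139.0]
ee_rot: [0.111, 0.698, -0.11, 0.699]
contact_force: [-0.7, 0.9, 6.5]
gripper_width: 18.3
```

```bash
python3 -c "
from h import *
avg(3)"
```

```text
t 13.2833 pos [522.34 172.44 139.  ] sd [0.01 0.01 0.02] F [-1.25  0.3   6.54] sd [0.4  0.44 0.34] M [ 0.022  0.361 -0.01 ]
```

drive_tool(
  motion=[
    [0.2,0,0,0],
    [0.2,0,0,0],
    [0.2,0,0,0],
    [0,0,0,0],
    [0,0,0,0],
    [0,0,0,0],
  ],
)

```text
clock: 13.78
position: [522.5, 172.4, 138.9]
ee_rot: [0.111, 0.698, -0.11, 0.699]
contact_force: [-2.0, 0.4, 9.7]
gripper_width: 18.8
```

```bash
python3 - <<'E'
from h import *
avg(3)
st,I=load("w4"); g=cv2.cvtColor(I,6)
# floor seen through middle well: lower rim of bright floor vs mouth; ray check
for d in (36,45,55): print(d,proj("wrist",[522.64,171.91,75-d],st),proj("wrist",[522.64+5.2,171.91-1.7,75-d],st))
E
```

```text
t 13.9333 pos [522.47 172.42 138.96] sd [0.01 0.01 0.01] F [-1.95  0.18  9.48] sd [0.24 0.63 0.18] M [-0.05   0.579 -0.041]
36 [322.67843327 157.03598839] [322.66894045 163.17617822]
45 [322.60146537 156.30954609] [322.59248302 162.28830962]
55 [322.52055965 155.54625059] [322.51209496 161.35526407]
```

Bottomed: pushing 1 mm more moved the rod under 0.1 mm, with about 7 N on the nose. The depth comes out at about 36 mm, matching the floor rim seen in the picture. Withdrawing now.

drive_tool(
  motion=[
    [-2,0,0,0],
    [-3,0,0,0],
    [-5,0,0,0],
    [-8,0,0,0],
    [-10,0,0,0],
    [-15,0,0,0],
    [-15,0,0,0],
    [-15,0,0,0],
    [-10,0,0,0],
    [-6,0,0,0],
  ],
)

```text
clock: 14.77
position: [522.4, 172.3, 228.8]
ee_rot: [0.111, 0.698, -0.11, 0.699]
contact_force: [-0.1, -0.3, -1.6]
gripper_width: 18.0
```

drive_tool(
  motion=[
    [0,0,0,0],
    [0,0,0,0],
    [0,0,0,0],
    [0,0,0,0],
  ],
)

```text
clock: 15.1
position: [521.6, 172.1, 225.7]
ee_rot: [0.11, 0.699, -0.111, 0.698]
contact_force: [0.2, 0.4, -1.7]
gripper_width: 18.3
```

```bash
python3 - <<'E'
from h import *
p,f=avg(2); M=R.from_quat(load("w3")[0]["ee_rot"]).as_matrix()
print(M.T@(np.array([560.87,-138.03,p[2]])-p), R.from_quat(arm.read_state()["ee_rot"]).as_matrix().round(4), M.round(4))
E
```

```text
t 15.2 pos [521.71 172.13 225.87] sd [0.1  0.04 0.11] F [ 0.23 -0.26 -1.03] sd [0.41 0.47 0.78] M [ 0.004 -0.005 -0.03 ]
[ 9.52664846e-02 -2.82886806e+02  1.33060890e+02] [[-1.500e-03  3.092e-01  9.510e-01]
 [-9.000e-04  9.510e-01 -3.092e-01]
 [-1.000e+00 -1.300e-03 -1.100e-03]] [[ 9.000e-04  3.089e-01  9.511e-01]
 [-2.000e-04  9.511e-01 -3.089e-01]
 [-1.000e+00  1.000e-04  9.000e-04]]
```

Move back over the stand and partly down (tip well above the stand's mouth).

drive_tool(
  motion=[
    [0,-15,7,0],
    [0,-32,15,0],
    [0,-36,17,0],
    [0,-36,17,0],
    [0,-36,17,0],
    [0,-36,17,0],
    [0,-36,17,0],
    [0,-32,15,0],
    [0,-18,8,0],
    [0,-5.9,3.1,0],
  ],
)

```text
clock: 16.03
position: [561.0, -140.9, 226.0]
ee_rot: [0.112, 0.699, -0.112, 0.698]
contact_force: [-0.3, -0.6, -2.5]
gripper_width: 18.5
```

drive_tool(
  motion=[
    [10,0,0,0],
    [20,0,0,0],
    [20,0,0,0],
    [15,0,0,0],
    [8,0,0,0],
    [0,0,0,0],
    [0,0,0,0],
    [0,0,0,0],
    [0,0,0,0],
    [0,0,0,0],
  ],
)

```text
clock: 16.87
position: [561.9, -137.7, 154.9]
ee_rot: [0.111, 0.698, -0.11, 0.699]
contact_force: [-0.3, 0.1, -1.2]
gripper_width: 18.4
```

```bash
python3 - <<'E'
from h import *
p,f=avg(4); M=R.from_quat(load("w3")[0]["ee_rot"]).as_matrix()
print(M.T@(np.array([560.87,-138.03,115.79])-p))
st,I=snap("w6"); S=np.ascontiguousarray(arm.get_image("scene")[:,:,::-1]); cv2.imwrite("pics/s6.png",S)
u=proj("scene",[560,-138,50]).astype(int)
a=cv2.resize(I[180:440,160:480],None,fx=1.25,fy=2.3); b=cv2.resize(S[u[1]-70:u[1]+50,u[0]-40:u[0]+40],None,fx=5,fy=4.99,interpolation=2)[:598]
cv2.imwrite("pics/c6.png",np.hstack([a,b]))
E
```

```text
t 17.0667 pos [ 561.62 -137.79  154.54] sd [0.17 0.07 0.24] F [ 0.06  0.21 -1.48] sd [0.44 0.19 0.31] M [-0.012  0.003  0.003]
[38.74655886 -0.46774028 -0.67264948]
```

View pics/c6.png

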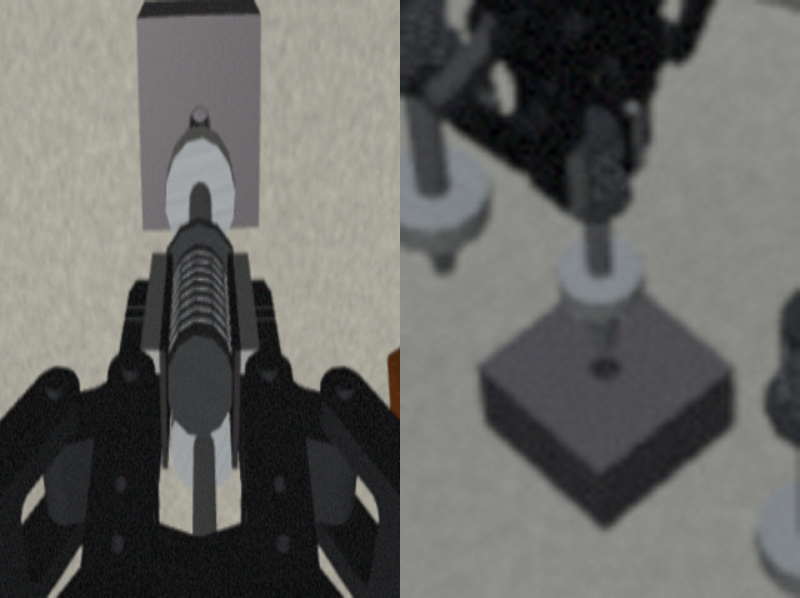

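The left crop shows the gauge over the stand, with the hole partly visible past the collar. The right crop shows the nose hanging above the hole at (605,370), and the collar clearly higher on the rod.

drive_tool(
  motion=[
    [0,-0.4,-0.8,0],
    [3,0,0,0],
    [3,0,0,0],
    [3,0,0,0],
    [2,0,0,0],
    [0,0,0,0],
    [0,0,0,0],
    [0,0,0,0],
    [0,0,0,0],
  ],
)

```text
clock: 17.92
position: [560.5, -137.9, 143.0]
ee_rot: [0.111, 0.698, -0.111, 0.699]
contact_force: [0.3, -0.6, -2.0]
gripper_width: 18.2
```

```bash
python3 - <<'E'
from h import *
p,f=avg(3); M=R.from_quat(load("w3")[0]["ee_rot"]).as_matrix()
print(M.T@(np.array([560.87,-138.03,115.79])-p))
E
```

```text
t 18.0667 pos [ 560.51 -137.94  142.97] sd [0.02 0.   0.01] F [ 0.01 -0.51 -1.54] sd [0.22 0.37 0.4 ] M [-0.002  0.022 -0.014]
[2.71767474e+01 2.43531922e-02 3.44917778e-01]
```

drive_tool(
  motion=[
    [0,0,0.1,0],
    [2,0,0,0],
    [2,0,0,0],
    [2,0,0,0],
    [2,0,0,0],
    [2,0,0,0],
    [2,0,0,0],
    [0,0,0,0],
    [0,0,0,0],
    [0,0,0,0],
  ],
)

```text
clock: 18.9
position: [560.6, -138.0, 130.8]
ee_rot: [0.111, 0.698, -0.111, 0.698]
contact_force: [0.2, -0.3, -1.6]
gripper_width: 18.1
```

```bash
python3 - <<'E'
from h import *
p,f=avg(3)
E
```

```text
t 19.05 pos [ 560.6  -137.99  130.94] sd [0.02 0.01 0.06] F [ 0.3  -0.14 -1.27] sd [0.06 0.19 0.45] M [ 0.007 -0.003  0.014]
```

drive_tool(
  motion=[
    [2,0,0,0],
    [2,0,0,0],
    [2,0,0,0],
    [2,0,0,0],
    [2,0,0,0],
    [2,0,0,0],
    [1.5,0,0,0],
    [0,0,0,0],
    [0,0,0,0],
    [0,0,0,0],
  ],
)

```text
clock: 19.88
position: [560.6, -138.0, 117.4]
ee_rot: [0.111, 0.698, -0.111, 0.698]
contact_force: [0.6, 0.1, -2.1]
gripper_width: 18.2
```

drive_tool(
  motion=[
    [0.5,0,0,0],
    [0.5,0,0,0],
    [0.5,0,0,0],
    [0.5,0,0,0],
    [0,0,0,0],
    [0,0,0,0],
    [0,0,0,0],
  ],
)

```text
clock: 20.47
position: [560.8, -138.1, 115.8]
ee_rot: [0.111, 0.698, -0.111, 0.699]
contact_force: [-0.2, -0.0, 3.1]
gripper_width: 18.3
```

```bash
python3 - <<'E'
from h import *
p,f=avg(3)
E
```

```text
t 20.6167 pos [ 560.8  -138.05  115.84] sd [0.01 0.01 0.  ] F [-0.55 -0.02  3.36] sd [0.39 0.35 0.66] M [0.069 0.214 0.006]
```

Seated at the same height as at the start (115.84 against 115.79 mm), with about 5 N on the nose. Releasing.

drive_tool(
  motion=[
    [0,0,0,0],
    [0,0,0,0],
    [0,0,0,0],
    [0,0,0,0],
    [0,0,0,0],
    [0,0,0,0],
  ],
  grip=60,
)

```text
clock: 21.12
position: [560.4, -138.0, 115.1]
ee_rot: [0.111, 0.699, -0.111, 0.698]
contact_force: [-0.1, -0.4, -0.1]
gripper_width: 60.0
```

drive_tool(
  motion=[
    [-3,0,0,0],
    [-8,0,0,0],
    [-20,0,0,0],
    [-30,0,0,0],
    [-30,0,0,0],
    [-30,0,0,0],
    [-9,0,0,0],
    [0,0,0,0],
    [0,0,0,0],
    [0,0,0,0],
  ],
)

```text
clock: 21.95
position: [559.5, -137.8, 243.8]
ee_rot: [0.111, 0.699, -0.111, 0.697]
contact_force: [0.0, 0.5, -0.5]
gripper_width: 60.1
```

```bash
python3 - <<'E'
from h import *
avg(2)
st,I=snap("w7"); S=np.ascontiguousarray(arm.get_image("scene")[:,:,::-1]); cv2.imwrite("pics/s7.png",S)
u=proj("scene",[560,-138,70]).astype(int)
a=cv2.resize(I[150:350,230:410],None,fx=2.2,fy=3); b=cv2.resize(S[u[1]-70:u[1]+50,u[0]-40:u[0]+40],None,fx=5,fy=5,interpolation=2)
cv2.imwrite("pics/c7.png",np.hstack([a,b]))
g=cv2.cvtColor(I,6); m=np.zeros_like(g); m[225:290,295:350]=g[225:290,295:350]<62
c,_=cv2.findContours(m,0,1); c=max(c,key=cv2.contourArea); print(cv2.boundingRect(c), "pred cap",proj("wrist",[560.5,-138.3,146],st))
for n in("scene","top"):
    A=cv2.imread(f"pics/{n}0.png").astype(int); B=S.astype(int) if n=="scene" else arm.get_image("top")[:,:,::-1].astype(int)
    for nm,P in(("rack",[745,55,25]),("beaker",[445,-360,45]),("bottle",[495,430,60])):
        x,y=proj(n,P).astype(int); d=np.abs(A-B).sum(2)[max(0,y-45):y+45,max(0,x-45):x+45]; print(n,nm,(x,y),(d>60).sum())
E
```

```text
t 22.05 pos [ 559.51 -137.84  243.54] sd [0.06 0.04 0.15] F [-0.34  0.24 -0.34] sd [0.52 0.55 0.12] M [-0.032 -0.023 -0.003]
(307, 229, 28, 29) pred cap [320.46003592 243.03533918]
scene rack (np.int64(429), np.int64(288)) 0
scene beaker (np.int64(181), np.int64(381)) 0
scene bottle (np.int64(395), np.int64(136)) 0
top rack (np.int64(292), np.int64(145)) 674
top beaker (np.int64(473), np.int64(272)) 26
top bottle (np.int64(124), np.int64(252)) 0
```

View pics/c7.png

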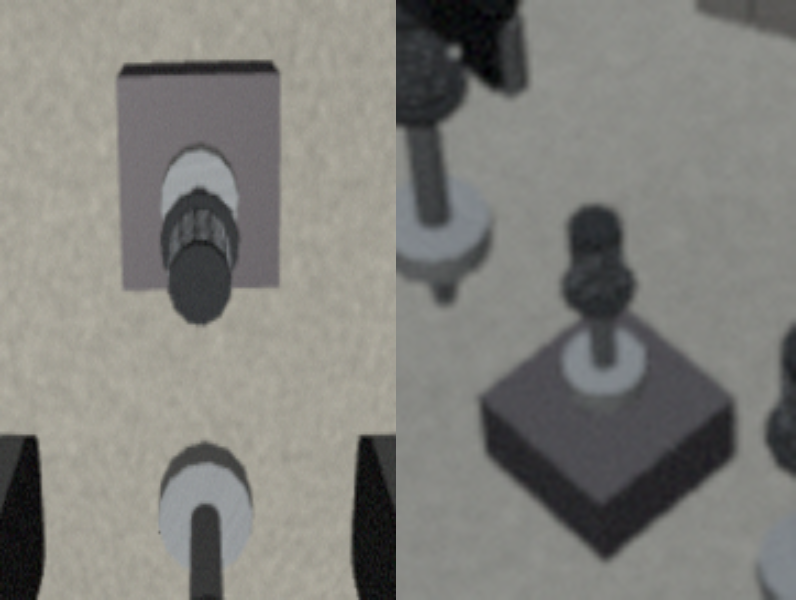

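The picture shows the gauge upright in its stand with the collar higher on the rod than at the start, and the fingers clear. The scene view shows no change at the rack, beaker or bottle. Handing in.

```bash
python3 -c "
from bench import arm
print(arm.job_done(), arm.read_state()['clock'])"
```

```text
the job is handed in; nothing more can be done
the job is handed in; nothing more can be done
```

I measured the middle well with the smallest gauge, put the gauge back upright in its stand with the reading kept, and handed the job in at about 22 s of the 54 s allowed.

- **Bottoming:** I used the heater farthest to the robot's right. The collar met the block with its expected drag of about 4 N. The rod then stalled at a depth of about 36 mm: 1 mm more command moved it less than 0.1 mm. By my estimate the nose saw about 7 N there and about 5 N when reseated in the stand. The floor rim seen earlier in the wrist picture agrees with 36 mm.
- **Return:** The gauge sits at the same height as at the start, with the tool reading 115.84 mm against 115.79 mm. Nothing touched the collar after it left the well. The last picture shows it higher on the rod than at the start, though I did not measure its exact height there.
- **Bystanders:** The scene camera showed no change at the rack, beaker or bottle. The top camera did differ near the rack and slightly near the beaker. I put this down to the arm having moved in that view and did not check it further.

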